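Lay out the microscope bench for the next reading

ROBOT

A 6-joint arm with a two-finger parallel gripper is mounted at the origin on the work surface. World frame = base frame: x ahead of the robot, y to its left, z up, the work surface at z = 0. Lengths are in mm, angles in rad, forces in N, time in s.
With the tool pointing down it reaches from about 400 to 925 mm from the base axis. Payload 12.5 kg.
Tool frame: the origin (TCP) lies at the very end of the fingers, on their centre line; the grasp point (between the pads) lies 19 mm behind it; z points along the fingers, y is the line along which they close (so a half turn about z gives the same grasp; the last joint's range is limited). The gripper opens to 95 mm and grips with 3 to 60 N. Pads are 20 mm wide; open, the fingers measure 119 mm over their backs; the gripper's body (75 mm by 180 mm) begins 59 mm behind the grasp point.
Start: joints at [-1.418, 0.491, 1.559, -0, 1.092, -0.106], TCP at [159.973, -604.198, 214.661] pointing down, gripper open.
Joint ranges: [-3.1, 3.1], [-0.84, 2.19], [0.05, 2.79], [-1.13, 4.28], [0.06, 2.93], [-2.69, 2.69]. Speed limits (rad/s): [2.22, 2.22, 2.79, 3.14, 3.14, 3.14].

INTERFACE

Orientations are given as [roll, pitch, yaw] about the fixed x, y, z axes, in that order (R = Rz(yaw) Ry(pitch) Rx(roll)).
In Python, from cell import env gives the robot as it stands.
- The arm moves only by the shell command python3 steer.py 'ROWS'. ROWS is a JSON list that holds a single list of rows (three levels of brackets), with 1 to 5 rows, each of 5 numbers: dx, dy, dz in units of 20 mm, then a turn about the tool's z in units of 0.25 rad, then the opening from 0.0 (shut) to 1.0 (fully open); each row is the pose to reach, as a shift and turn from the pose commanded when the command began, along the tool's axes at that moment; what a row does not reach only later rows make up. A row lasts 1/12 s, in which the tool goes at most 41.7 mm and 0.125 rad, less where a joint would pass 70% of its speed; a pose out of reach is approached as far as the arm can. The fingers move at their own pace and stop on an object; the grip force is fixed at half the most. Time passes only in rows, so rows that do not move let the fingers close. It prints the time, the measured TCP pose, the force, the opening and the grip force at its end. Input that does not fit is refused with a message, and nothing moves.
- env.state(): the state, without advancing time (a new reading comes with each control period).
- env.read_camera(name): name is "side" or "top" or "wrist"; returns (picture, depth): 480x640x3 uint8, red, green, blue; 480x640 float32, mm along the optical axis (not along the pixel's ray), 0 where there is no reading.
- env.camera_info(name): a dict with "vertical_fov" (degrees; the focal length in pixels is half the picture's height over the tangent of half this angle, whatever the lens; pixels are square), "cx", "cy" (the principal point, pixels), "origin" and "attitude" of the camera in the world. Camera axes: x right, y down, z forward; pixel columns grow to the right and rows downward; lengths in mm; the calibration is good to about 2 mm. A picture is of the moment at which its call begins: read the wrist's pose just before it. camera_info takes no time and is no camera call; for the wrist camera it gives the pose at the moment of the call.
- env.job_done(): hands the job in; it is judged then, once.
The state is a dict: "t": time; "joints": joint angles; "qvel": joint speeds; "tau": joint torques, N m; "eef_pos": TCP position; "tcp_rot": TCP orientation; "ft_force": force on the tool from outside, world axes, zero at the start; "moment": the same for the moment, N m; "opening": opening from 0.0 (shut) to 1.0 (fully open); "grip_force": force on a finger pad.
Only numpy, scipy, OpenCV 4.12 (cv2) and the standard library are available. Lean on these libraries where they do the work, as an engineer would, in place of code of your own. Each camera call takes 0.05 s, during which the arm holds its last target. There are 200 camera calls.

TASK

Lay out the bench for the next reading: put the large culture dish in the middle of the warming plate with the small dish centred on top of it, and stand the media bottle straight behind the warming plate (the far side from the robot) with a gap of about 3 cm. Stand the microscope objective halfway between the warming plate and the tube rack, and the sample jar in line with the tube rack off its outer end, the end facing away from the warming plate, again with a gap of about 3 cm. Keep everything upright and leave the dish stack, the slide box and the tally counter where they are.

Things in the scene. Friction and masses are not known exactly. Their poses are not given: they have to be found in the camera images.
- warming_plate: Fixed cold dish warming plate: white block 100 x 100 mm with aluminium top, 30 mm high; a black control strip 12 mm deep, 60 mm wide, 16 mm high sticks out of its front, towards the robot. Origin: centre of its underside; x straight away from the robot (behind it), y left, z up; never turned. It stands left or right on the bench, the tube rack on the other side, centres 290 to 311 mm apart.
- tube_rack: Fixed black tube rack, 50 mm (its x) by 100 mm (its y, the long axis), block 45 mm high, with two rows of five white tube caps up to 57 mm. Origin: centre of its underside. Turned by up to 12 degrees; 'in line with the rack' means along its own y axis through its centre. Either y end may be the outer one, depending on where the warming plate stands.
- large_dish: Loose closed culture dish, flat round disc 60 mm diameter, 15 mm high, pale plastic with dark red agar showing through its flat lid, about 25 g. Origin: centre of its underside, z up. Grasped across its diameter.
- small_dish: Loose closed culture dish of the same look, 35 mm diameter, 10 mm high, about 12 g. Origin: centre of its underside, z up. Grasped across its diameter.
- media_bottle: Loose squat square bottle, frosted plastic, empty, about 90 g: body 50 x 50 mm and 46 mm high, sloping shoulder to 56 mm, short neck, round white cap 34 mm diameter from 60 to 85 mm height (a good place to grasp). Origin: centre of its underside, z up.
- objective: Loose microscope objective standing on its mount end, nose up: steel barrel 29 mm diameter to 30 mm height, 27 mm to 36 mm height, then a cone to a 12 mm flat nose at 48 mm; about 130 g. Origin: centre of its underside, z up. Grasped on the barrel.
- sample_jar: Loose round amber glass jar 40 mm diameter, with a black screw lid 42 mm diameter from 31 to 45 mm height, about 80 g. Origin: centre of its underside, z up. Grasped across the lid or the body.
- dish_stack: Bystander: loose stack of four joined 90 mm dishes, 56 mm high, at the back. Origin: centre of its underside. To be left alone.
- slide_box: Bystander: loose blue slide box 90 x 70 x 30 mm at the right-hand side. Origin: centre of its underside. To be left alone.
- tally_counter: Bystander: loose steel hand tally counter 60 x 45 x 24 mm with a button up to 34 mm, at the left-hand side. Origin: centre of its underside. To be left alone.

How it is judged:
By the outcome, as a careful person would: the job done as asked, in the order asked, and still so for the second after the job is handed in, with the robot touching nothing.
It also fails if it takes over 136 s, if anything falls off the work surface, if the arm or the gripper's body presses on something with over 40 N, if the wrist force passes 120 N, or if a joint passes its speed limit or range.

## Working session

There is one attempt and no reset: what is moved stays moved. The work goes in short steps, Python scripts to look and compute and a shell command to move; the robot and the scene stay as the last step left them, time stands still between calls to the robot, and variables do not carry over. Pictures are saved under pics/ and viewed, at most 14 in all, crops included, and the job is handed in when it is done.

```bash
ls; mkdir -p pics; python3 - <<'E'
from cell import env
import cv2
for n in ("top","side"):
    p,d=env.read_camera(n); cv2.imwrite(f"pics/{n}0.png",p[:,:,::-1]); print(n,env.camera_info(n))
print(env.state())
E
```

```text
cell.py
pics
steer.py
top {'vertical_fov': 55.13195744349123, 'cx': 321.0013288805954, 'cy': 237.46845245300702, 'origin': array([ 510.17698909,    2.44762161, 1179.66597544]), 'attitude': array([-3.09413911,  0.00549376, -1.54984178])}
side {'vertical_fov': 48.82848541655665, 'cx': 326.44397409084416, 'cy': 241.21517072312986, 'origin': array([-16.19724352, 650.8535067 , 701.59678016]), 'attitude': array([-2.23113633, -0.01648106, -2.40882773])}
{'t': 0.1, 'joints': array([-1.41759038e+00,  4.91430497e-01,  1.55940727e+00,  2.32179601e-06,
        1.09169868e+00, -1.05590701e-01]), 'qvel': array([-9.16334495e-05, -1.74251190e-03, -3.33776234e-03,  7.14778064e-05,
        1.79548459e-03, -6.13002661e-04]), 'tau': array([ 4.39999101e-03, -6.13622832e+01, -2.58608204e+01,  6.94535323e-02,
        4.69697441e-02, -6.04977913e-05]), 'eef_pos': array([ 159.942027  , -603.95569705,  214.15645871]), 'tcp_rot': array([-3.14065434e+00, -1.01518397e-04,  2.58795527e-01]), 'ft_force': array([-0.42462767,  0.53187074, -0.08661671]), 'moment': array([-0.05145883,  0.00885595,  0.02842984]), 'grip_force': 0.0, 'opening': 0.9972964783221023}
```
View pics/top0.png

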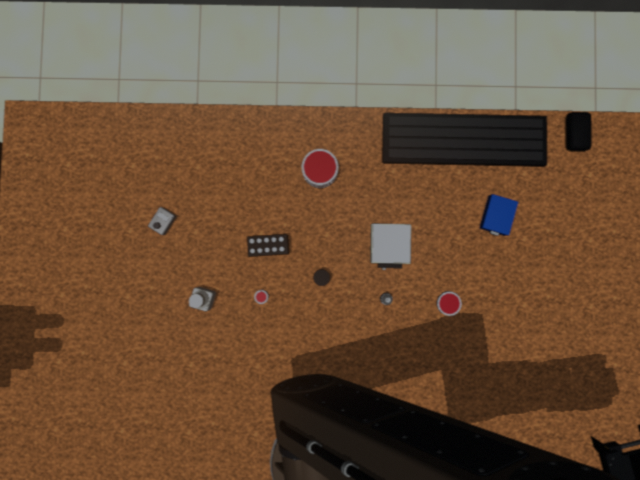

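View pics/side0.png

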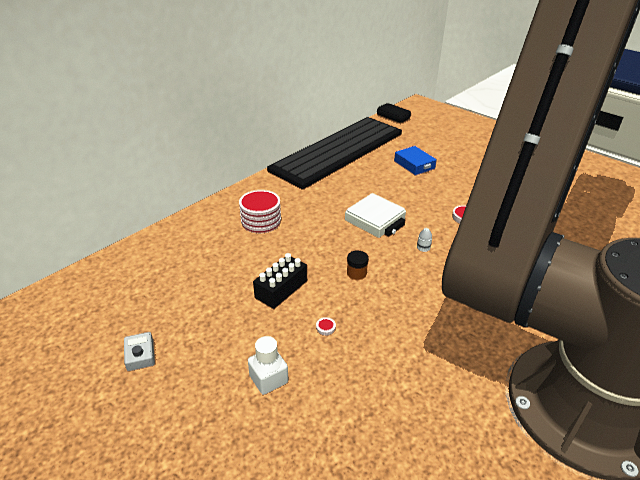

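The top view shows the warming plate at (391,243), the rack at (268,245), the large dish at (449,303) and the small dish at (261,297). The bottle is at (200,299), the objective at (387,298) and the jar at (322,277). The plate is on the right, so the rack's outer end is on the left (+y).

Next I'll measure by height segmentation.

```bash
cat > h.py <<'E'
import numpy as np, cv2
from scipy.spatial.transform import Rotation as R
from cell import env
def cloud(n):
    i=env.camera_info(n); p,d=env.read_camera(n)
    f=240/np.tan(np.radians(i["vertical_fov"])/2)
    v,u=np.mgrid[:480,:640]
    c=np.stack([(u-i["cx"])/f*d,(v-i["cy"])/f*d,d],-1)
    w=c@R.from_euler("xyz",i["attitude"]).as_matrix().T+i["origin"]
    w[d==0]=np.nan
    return p,w
def go(x,y,z,yaw=None):
    """shift in tool axes from the current pose, and yaw turn about tool z"""
    s=env.state(); M=R.from_euler("xyz",s["tcp_rot"])
    print("shift",np.round(M.inv().apply(np.array([x,y,z])-s["eef_pos"]),1),"turn",None if yaw is None else round(-(yaw-s["tcp_rot"][2]),3),"at",np.round(s["eef_pos"],1),"yaw",round(s["tcp_rot"][2],3),"t",s["t"])
E
python3 - <<'E'
from h import *
p,w=cloud("top")
z=w[...,2]
print("table",np.nanmedian(z[180:330,180:480]))
m=((z>6)&(z<120)).astype(np.uint8); m[335:]=0; m[:140]=0
n,l,st,c=cv2.connectedComponentsWithStats(m,connectivity=8)
for k in range(1,n):
    if st[k,4]<40: continue
    q=w[l==k]; zt=np.percentile(q[:,2],90); t=q[q[:,2]>zt-5]
    mm=lambda t:cv2.minAreaRect(t[:,:2].astype(np.float32))
    print(np.round(c[k]),st[k,4],"ztop",round(zt,1),"topmean",t.mean(0).round(1),"rect",np.round(np.hstack(mm(t)),1),"all",np.round(np.hstack(mm(q)),1))
print(env.camera_info("wrist"))
p=env.read_camera("top")[0]
cv2.imwrite("pics/crop1.png",cv2.resize(p[200:330,170:480,::-1],None,fx=2.5,fy=2.5,interpolation=cv2.INTER_CUBIC))
E
```

```text
table 0.04083602339380832
[467. 152.] 4108 ztop 24.2 topmean [ 794.9 -357.8   22.1] rect [ 789.2 -351.5   64.3  417.2    1.1] all [ 7.926e+02 -3.525e+02  6.590e+01  4.202e+02  2.000e-01]
[579. 145.] 265 ztop 31.2 topmean [ 814.7 -640.6   29.4] rect [ 8.135e+02 -6.410e+02  2.310e+01  5.290e+01  3.000e-01] all [ 812.9 -643.2   66.9   27.9   85.9]
[320. 168.] 1131 ztop 58.6 topmean [737.8  16.3  56.6] rect [738.7  15.9  87.3  88.9   1.2] all [738.3  15.9  89.8  88.9   1.5]
[499. 215.] 1138 ztop 32.3 topmean [ 632.3 -438.3   30.3] rect [ 629.5 -437.5   70.8   94.    74.8] all [ 629.4 -437.2   71.1   97.3   74.5]
[162. 221.] 465 ztop 27.4 topmean [599.3 414.1  25.6] rect [599.5 414.4  46.1  58.4  57.8] all [599.4 415.1  47.3  60.3  59. ]
[391. 245.] 1711 ztop 32.3 topmean [ 554.1 -166.8   30.3] rect [ 553.5 -165.6   97.7   95.3    0.8] all [ 546.4 -166.6  101.   115.5   89.6]
[268. 245.] 843 ztop 56.2 topmean [543.1 142.3  56.5] rect [543.1 144.6  34.3  88.1   5. ] all [543.  141.6  50.  100.7   4.8]
[322. 277.] 224 ztop 47.5 topmean [466.3   6.2  45.4] rect [466.3   5.9  38.1  39.7  72.1] all [466.5   5.3  39.6  39.5   1.4]
[202. 299.] 490 ztop 85.3 topmean [406.2 302.4  84.3] rect [406.  303.3  31.9  31.5  42.6] all [405.5 302.4  49.9  51.2  74.9]
[261. 297.] 145 ztop 13.2 topmean [412.4 158.4  10.9] rect [413.  157.4  32.6  32.2  43.2] all [4.128e+02 1.575e+02 3.330e+01 3.340e+01 1.000e-01]
[386. 298.] 120 ztop 48.1 topmean [ 415.5 -156.8   47.2] rect [ 413.9 -157.3   15.4   18.8   52.9] all [ 416.  -156.    26.3   26.6    7.6]
[449. 303.] 460 ztop 17.8 topmean [ 406.6 -315.9   15.7] rect [ 407.2 -316.1   58.6   58.6   34. ] all [ 407.1 -316.4   58.5   59.    41.2]
{'vertical_fov': 69.39840165365281, 'cx': 310.84177003545784, 'cy': 236.89754620900618, 'origin': array([ 221.16039107, -587.57501932,  384.35046721]), 'attitude': array([ 2.90511791e+00,  1.23135071e-03, -1.31060782e+00])}
```

View pics/crop1.png

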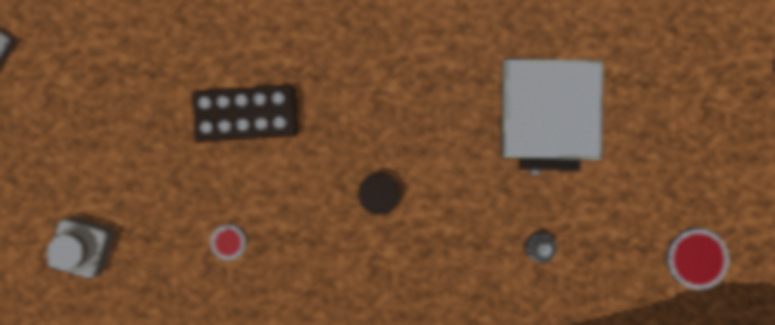

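The measured sizes, heights and the 309 mm centre spacing agree with the description. Plate centre is about (553.5,-166) and the rack is at (543,142), yaw about 4.8°. I'll go to the large dish first.

```bash
python3 -c "
from h import *
go(407,-316,120)"
```

```text
shift [ 312.6 -215.2   94.4] turn None at [ 159.9 -604.1  214.3] yaw 0.259 t 0.2
```

Units first: shifts go in units of 20 mm and turns go in units of 0.25 rad. So 190 mm is 9.5, 156 mm is 7.8.

```bash
python3 steer.py '[[[1.95,-1.35,0,0,1],[3.9,-2.7,0,0,1],[5.85,-4.05,0,0,1],[7.8,-5.4,0,0,1],[9.5,-6.55,0.5,0,1]]]'; python3 steer.py '[[[1.6,-1.1,1,0,1],[3.2,-2.2,2,0,1],[4.8,-3.3,3,0,1],[6.15,-4.2,4,0,1],[6.15,-4.2,4,0,1]]]'; python3 - <<'E'
from h import *
p,w=cloud("wrist")
cv2.imwrite("pics/w1.png",p[:,:,::-1])
go(407,-316,3)
m=(w[...,2]>8)&(w[...,2]<25)&(abs(w[...,0]-407)<60)&(abs(w[...,1]+316)<60)
q=w[m]; print(len(q),cv2.minAreaRect(q[:,:2].astype(np.float32)),np.median(q[:,2]))
E
```

```text
t: 0.62
eef_pos: [296.1, -444.9, 209.0]
tcp_rot: [3.14, -0.0, 0.258]
ft_force: [1.1, -1.0, 0.7]
opening: 0.997
grip_force: 0.0
t: 1.03
eef_pos: [394.0, -328.8, 125.3]
tcp_rot: [-3.137, 0.002, 0.262]
ft_force: [0.8, 0.2, -0.8]
opening: 0.999
grip_force: 0.0
shift [ 17.1 -10.3 123.5] turn None at [ 393.5 -330.7  126.4] yaw 0.263 t 1.0833
4139 ((403.8148193359375, -313.6944580078125), (59.492027282714844, 59.472164154052734), 59.449562072753906) 15.40665707021725
```

View pics/w1.png

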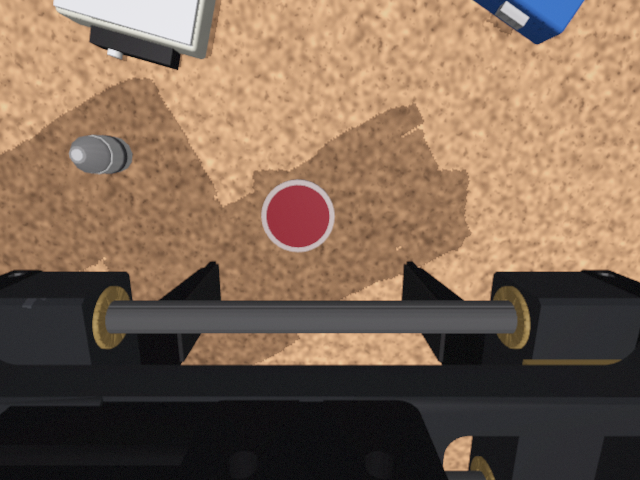

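The dish sits at (298,216) between the open fingers, and the objective is at (100,155). The arm was still settling during this picture, so I'll measure again at rest.

```bash
cat >> h.py <<'E'
def find(n,x,y,zlo,zhi,r=60,w=None):
    if w is None: p,w=cloud(n)
    q=w[(w[...,2]>zlo)&(w[...,2]<zhi)&(abs(w[...,0]-x)<r)&(abs(w[...,1]-y)<r)]
    a=cv2.minAreaRect(q[:,:2].astype(np.float32)); print(n,"n",len(q),"rect",np.round(np.hstack(a),1),"z",np.round(np.percentile(q[:,2],[50,95]),1)); return w
E
python3 - <<'E'
from h import *
s=env.state();print(s["qvel"].round(3))
w=find("wrist",407,-316,8,25)
find("wrist",407,-316,8,25)
find("",415,-156,8,33,30,w)
go(407,-316,3)
E
```

```text
[-0.067 -0.031 -0.044 -0.008  0.034 -0.049]
wrist n 4112 rect [ 403.7 -313.6   59.4   59.5   14.6] z [15.4 16.6]
wrist n 4093 rect [ 403.6 -313.7   59.6   59.6   15.5] z [15.4 16.6]
 n 738 rect [ 413.6 -160.7   29.3   18.6   11.6] z [22.1 31.7]
shift [ 18.4 -13.5 125.3] turn None at [ 392.7 -333.7  128.3] yaw 0.26 t 1.1833
```

```bash
python3 -c "
from h import *
go(405,-315,3)"; python3 steer.py '[[[0.8,-0.75,2,0,1],[0.8,-0.75,4,0,1],[0.8,-0.75,5,0,1],[0.8,-0.75,5.6,0,1],[0.8,-0.75,5.6,0,1]]]';python3 -c "
from h import *
go(405,-315,3)"
```

```text
shift [ 16.7 -14.9 125.3] turn None at [ 392.7 -333.7  128.3] yaw 0.26 t 1.1833
t: 1.6
eef_pos: [403.0, -315.8, 14.6]
tcp_rot: [-3.139, 0.001, 0.257]
ft_force: [0.0, 1.5, -0.0]
opening: 0.999
grip_force: 0.0
shift [ 2.2 -0.3 11.6] turn None at [ 403.  -315.8   14.6] yaw 0.257 t 1.6
```

Converted, 11 mm is 0.55, 6 mm is 0.3.

```bash
python3 steer.py '[[[0.05,0,0.3,0,1],[0.05,0,0.55,0,1],[0.05,0,0.55,0,0],[0.05,0,0.55,0,0],[0.05,0,0.55,0,0]]]'; python3 steer.py '[[[0,0,0,0,0],[0,0,0,0,0],[0,0,0,0,0],[0,0,0,0,0],[0,0,0,0,0]]]'; python3 -c "
from h import *
w=find('top',405,-315,8,25,45)
w=find('wrist',405,-315,8,25,45)
go(553.5,-166,90)"
```

```text
t: 2.02
eef_pos: [405.3, -315.1, 5.9]
tcp_rot: [3.141, -0.001, 0.259]
ft_force: [0.2, 0.4, -0.4]
opening: 0.843
grip_force: 0.0
t: 2.43
eef_pos: [405.2, -314.8, 5.4]
tcp_rot: [3.141, -0.0, 0.259]
ft_force: [-0.1, 0.4, 4.2]
opening: 0.622
grip_force: 30.0
top n 50 rect [ 429.7 -313.4   10.4   33.7    1.1] z [15.  19.7]
wrist n 8313 rect [ 406.8 -317.    60.    64.4   50.4] z [15.4 16.9]
shift [ 181.5 -105.9  -84.6] turn None at [ 405.2 -314.8    5.5] yaw 0.259 t 2.5333
```

```bash
python3 steer.py '[[[0,0,-1.75,0,0],[0.75,-0.45,-3.5,0,0],[2.25,-1.3,-4.2,0,0],[4,-2.35,-4.2,0,0],[5.5,-3.2,-4.2,0,0]]]'; python3 steer.py '[[[1.25,-0.75,0,0,0],[2.4,-1.4,0,0,0],[3.25,-1.9,0,0,0],[3.55,-2.1,0,0,0],[3.55,-2.1,0,0,0]]]'; cat >> h.py <<'E'
def red(n,x,y,r=60,zlo=0,zhi=200):
    p,w=cloud(n); p=p.astype(int)
    m=(p[...,0]>80)&(p[...,0]>2*p[...,1])&(p[...,2]<p[...,0]*.6)&(p[...,2]>p[...,1]*.9)&(abs(w[...,0]-x)<r)&(abs(w[...,1]-y)<r)&(w[...,2]>zlo)&(w[...,2]<zhi)
    q=w[m]; c,rad=cv2.minEnclosingCircle(q[:,:2].astype(np.float32)); print(n,"red n",len(q),"c",np.round(c,1),"r",round(rad,1),"mean",q.mean(0).round(1))
E
python3 - <<'E'
from h import *
red("wrist",553,-166)
s=env.state();print(s["eef_pos"],s["opening"],s["grip_force"])
w=find("top",553,-166,25,36,75)
p,w=cloud("wrist"); cv2.imwrite("pics/w2.png",p[:,:,::-1])
go(553.5,-166,33)
E
```

```text
t: 2.95
eef_pos: [496.4, -223.6, 90.5]
tcp_rot: [3.14, -0.002, 0.258]
ft_force: [0.2, -0.3, -0.3]
opening: 0.618
grip_force: 30.0
t: 3.37
eef_pos: [553.5, -164.9, 88.9]
tcp_rot: [-3.141, 0.0, 0.261]
ft_force: [0.6, 0.6, -0.0]
opening: 0.623
grip_force: 30.0
wrist red n 5426 c [ 555.  -164.3] r 29.3 mean [ 559.7 -162.8  100.4]
[ 552.67599495 -165.70997872   88.86722294] 0.6199447792202615 30.000009834766388
top n 73 rect [ 590.8 -129.4   24.7   25.6   86.4] z [28.7 32.6]
shift [ 1.5 -0.3 56. ] turn None at [ 552.1 -166.6   89. ] yaw 0.258 t 3.5167
```

View pics/w2.png

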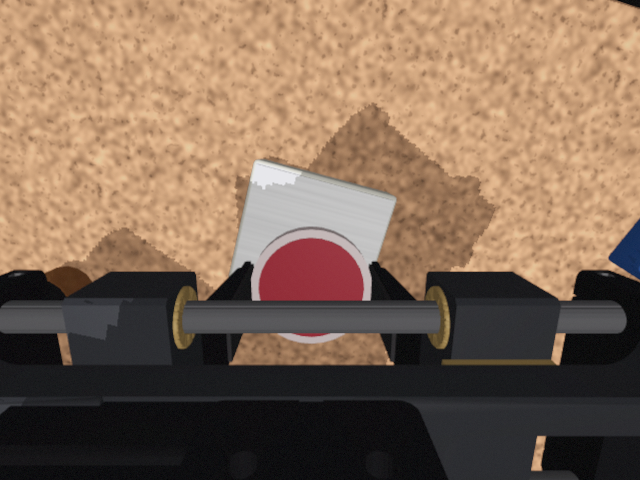

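The dish rim spans columns 252–371 and rows 228–343, centred near (311.5,285.5). The plate's back corners are at (256,160) and (396,198). I'll intersect those rays with the known heights.

```bash
cat >> h.py <<'E'
def px(n,u,v,z):
    i=env.camera_info(n); f=240/np.tan(np.radians(i["vertical_fov"])/2)
    d=R.from_euler("xyz",i["attitude"]).apply([(u-i["cx"])/f,(v-i["cy"])/f,1]); o=i["origin"]
    return (o+d*(z-o[2])/d[2]).round(1)
E
python3 - <<'E'
from h import *
s=env.state();print(s["eef_pos"])
print("dish",px("wrist",311.5,285.5,98.6),"edges",px("wrist",252,285,98.6),px("wrist",371,285,98.6),px("wrist",311.5,228,98.6),px("wrist",311.5,343,98.6))
print("corners",px("wrist",256,160,30),px("wrist",396,198,30))
for u,v in((371.5,224.5),(410.5,224),(371.5,263)): print("top",px("top",u,v,30))
E
```

```text
[ 552.13807567 -166.64980802   89.0194108 ]
dish [ 552.2 -166.6   98.6] edges [ 544.9 -138.2   98.6] [ 560.  -194.9   98.6] [ 580.2 -159.2   98.6] [ 521.7 -174.7   98.6]
corners [ 600.2 -116.9   30. ] [ 600.  -211.9   30. ]
top [ 599.8 -115.9   30. ]
top [ 603.  -213.5   30. ]
top [ 503.5 -117.4   30. ]
```

The held dish is centred on the TCP. Averaging both cameras puts the plate centre at about (552.7,-165.3), so I'll shift about 1 mm and lower.

Converted, 53 mm is 2.65, -1 mm is -0.05.

```bash
python3 steer.py '[[[0.05,-0.05,1.25,0,0],[0.05,-0.05,2.1,0,0],[0.05,-0.05,2.45,0,0],[0.05,-0.05,2.65,0,0],[0.05,-0.05,2.65,0,0]]]'; python3 steer.py '[[[0,0,0.025,0,0],[0,0,0.025,0,0.75],[0,0,0.025,0,0.75],[0,0,0.025,0,0.75],[0,0,0.025,0,0.75]]]'; python3 steer.py '[[[0,0,0,0,0.75],[0,0,-1,0,0.8],[0,0,-3,0,1],[0,0,-4.75,0,1],[0,0,-4.75,0,1]]]'; python3 -c "
from h import *
go(413,158,100)"
```

```text
t: 3.93
eef_pos: [553.2, -165.3, 36.0]
tcp_rot: [-3.141, 0.001, 0.258]
ft_force: [-0.2, -0.5, 0.0]
opening: 0.621
grip_force: 30.0
t: 4.35
eef_pos: [553.9, -164.8, 36.1]
tcp_rot: [3.141, -0.001, 0.259]
ft_force: [-0.0, -0.9, 0.1]
opening: 0.745
grip_force: 0.0
t: 4.77
eef_pos: [556.0, -165.6, 136.8]
tcp_rot: [3.136, -0.007, 0.259]
ft_force: [0.2, -0.9, 0.9]
opening: 0.953
grip_force: 0.0
shift [ -55.7 -349.7   34.4] turn None at [ 556.  -165.6  136.8] yaw 0.259 t 4.7667
```

Converted, -195 mm is -9.75, -156 mm is -7.8.

```bash
python3 steer.py '[[[-0.3,-1.95,0,0,1],[-0.6,-3.9,0,0,1],[-0.9,-5.85,0,0,1],[-1.2,-7.8,0,0,1],[-1.5,-9.75,0,0,1]]]'; python3 -c "
from h import *
go(411,159,100)"
```

```text
t: 5.18
eef_pos: [473.7, 17.4, 130.7]
tcp_rot: [3.141, -0.0, 0.258]
ft_force: [1.0, 0.1, 0.4]
opening: 0.996
grip_force: 0.0
shift [ -24.5 -152.9   30.7] turn None at [473.7  17.4 130.7] yaw 0.258 t 5.1833
```

Converted, -152 mm is -7.6, -117 mm is -5.85.

```bash
python3 steer.py '[[[-0.3,-1.95,0.4,0,1],[-0.6,-3.9,0.8,0,1],[-0.9,-5.85,1.2,0,1],[-1.2,-7.6,1.5,0,1],[-1.2,-7.6,1.5,0,1]]]'; python3 steer.py '[[[0,0,0,0,1],[0,0,0,0,1]]]'; python3 - <<'E'
from h import *
w=find("wrist",411,159,6,20,40)
find("",411,159,6,20,40,w)
find("",406,303,60,95,40,w)
red("top",553,-165,60); red("top",412,158,40)
go(411,159,3)
E
```

```text
t: 5.6
eef_pos: [409.6, 160.6, 99.9]
tcp_rot: [-3.141, 0.002, 0.263]
ft_force: [-0.3, -0.1, 0.2]
opening: 0.999
grip_force: 0.0
t: 5.77
eef_pos: [413.0, 156.8, 100.8]
tcp_rot: [3.141, -0.001, 0.26]
ft_force: [-0.0, -0.0, 0.9]
opening: 0.998
grip_force: 0.0
wrist n 1564 rect [409.9 161.4  34.6  33.6  14. ] z [10.3 11.5]
 n 1564 rect [409.9 161.4  34.6  33.6  14. ] z [10.3 11.5]
 n 4319 rect [402.9 305.6  33.2  34.6  24.9] z [84.6 86. ]
top red n 305 c [ 555.5 -166.7] r 24.1 mean [ 555.3 -166.6   45.2]
top red n 0 c [0. 0.] r 0.0 mean [nan nan nan]
shift [-1.5 -3.6 97.8] turn None at [413.3 155.9 100.8] yaw 0.257 t 5.9167h.py:23: RuntimeWarning: Mean of empty slice.
  q=w[m]; c,rad=cv2.minEnclosingCircle(q[:,:2].astype(np.float32)); print(n,"red n",len(q),"c",np.round(c,1),"r",round(rad,1),"mean",q.mean(0).round(1))
  ret = um.true_divide(
```

```bash
python3 steer.py '[[[-0.05,-0.2,2,0,1],[-0.05,-0.2,3.75,0,1],[-0.05,-0.2,4.45,0,0.7],[-0.05,-0.2,4.8,0,0.6],[-0.05,-0.2,4.85,0,0.6]]]'; python3 steer.py '[[[0,0,0,0,0.6],[0,0,0,0,0],[0,0,0,0,0],[0,0,0,0,0],[0,0,0,0,0]]]'; python3 steer.py '[[[0,0,0,0,0],[0,0,0,0,0],[0,0,-1.75,0,0],[0,0,-3.75,0,0],[0,0,-5.5,0,0]]]';  python3 -c "
from h import *
go(553,-165.2,120)"
```

```text
t: 6.33
eef_pos: [410.7, 159.7, 2.7]
tcp_rot: [3.142, 0.002, 0.257]
ft_force: [-0.6, 0.4, 0.9]
opening: 0.845
grip_force: 0.0
t: 6.75
eef_pos: [411.0, 160.6, 4.4]
tcp_rot: [3.141, -0.001, 0.259]
ft_force: [0.5, -1.0, 0.6]
opening: 0.492
grip_force: 0.0
t: 7.17
eef_pos: [410.2, 160.4, 115.1]
tcp_rot: [3.142, 0.002, 0.259]
ft_force: [0.3, 1.2, 0.3]
opening: 0.352
grip_force: 30.0
shift [ 54.7 351.3  -5. ] turn None at [410.2 160.4 115.1] yaw 0.259 t 7.1667
```

```bash
python3 steer.py '[[[0,1.95,0,0,0],[0,3.9,0,0,0],[0,5.85,0,0,0],[0,7.8,0,0,0],[0,9.75,0,0,0]]]'; python3 steer.py '[[[0,1.95,0,0,0],[0,3.9,0,0,0],[0,5.85,0,0,0],[0,7.6,0,0,0],[0,7.6,0,0,0]]]';  python3 steer.py '[[[0,0,0,0,0],[0,0,0,0,0]]]'; python3 - <<'E'
from h import *
s=env.state();print(s["eef_pos"],s["opening"])
p,w=cloud("wrist"); cv2.imwrite("pics/w3.png",p[:,:,::-1])
go(553,-165.2,55)
w=find("",553,-165,42,52,70,w)
w=find("",553,-165,26,38,90,w)
E
```

```text
t: 7.58
eef_pos: [460.6, -29.8, 113.9]
tcp_rot: [3.141, -0.0, 0.259]
ft_force: [1.7, 1.3, 0.2]
opening: 0.355
grip_force: 30.0
t: 8.0
eef_pos: [501.1, -180.2, 113.7]
tcp_rot: [3.139, -0.002, 0.255]
ft_force: [-0.8, 0.3, -0.7]
opening: 0.353
grip_force: 30.0
t: 8.17
eef_pos: [498.9, -174.6, 113.4]
tcp_rot: [-3.141, 0.001, 0.258]
ft_force: [-0.2, -0.5, -0.4]
opening: 0.351
grip_force: 30.0
[ 498.91040355 -174.55620901  113.43697582] 0.35122304820068995
shift [54.6  5.3 58.5] turn None at [ 499.  -174.1  113.6] yaw 0.259 t 8.2167
 n 6267 rect [ 552.4 -164.9   59.6   59.4   79.3] z [45.4 46.5]
 n 11401 rect [ 5.516e+02 -1.636e+02  9.800e+01  9.790e+01  2.000e-01] z [30.  31.1]
```

View pics/w3.png

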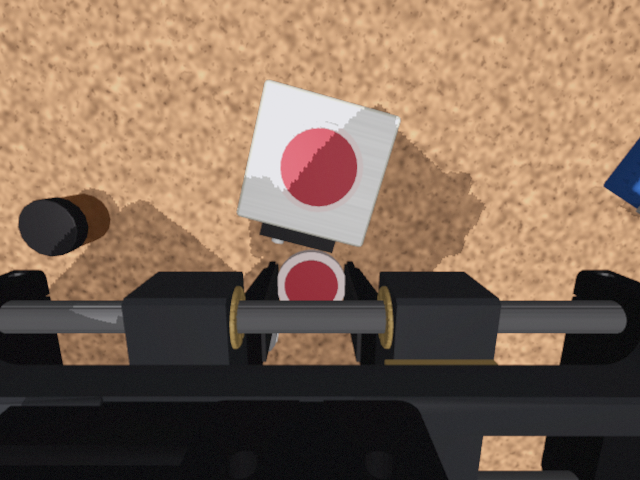

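The large dish is within about 1.5 mm of the plate centre, visible around (319,166). The held small dish's rim spans columns 278–345 with its top at row 250.

```bash
python3 - <<'E'
from h import *
print(env.state()["eef_pos"])
print(px("wrist",278,284,119),px("wrist",345,284,119),px("wrist",311.5,250,119),px("wrist",311.5,316,119))
go(553.4,-165,55)
E
```

```text
[ 498.95281792 -174.05970597  113.5846883 ]
[ 493.8 -157.9  119. ] [ 502.6 -190.6  119. ] [ 515.4 -169.6  119. ] [ 481.2 -178.8  119. ]
shift [55.   5.2 58.5] turn None at [ 499.  -174.1  113.6] yaw 0.259 t 8.2167
```

Converted, 45 mm is 2.25, 5 mm is 0.25.

```bash
python3 steer.py '[[[1.25,0.1,0,0,0],[2.25,0.25,0.75,0,0],[2.75,0.25,1.5,0,0],[2.75,0.25,2.25,0,0],[2.75,0.25,2.75,0,0]]]'; python3 steer.py '[[[0,0,0.2,0,0],[0,0,0.35,0,0],[0,0,0.35,0,0],[0,0,0.35,0,0],[0,0,0.35,0,0]]]'; python3 -c "
from h import *
go(553.6,-165,49.5); print(env.state()['ft_force'])"
```

```text
t: 8.63
eef_pos: [553.7, -163.9, 57.5]
tcp_rot: [-3.141, 0.001, 0.261]
ft_force: [0.6, 1.2, 0.2]
opening: 0.352
grip_force: 30.0
t: 9.05
eef_pos: [554.1, -165.9, 52.5]
tcp_rot: [3.141, -0.001, 0.259]
ft_force: [-0.3, -0.2, 0.0]
opening: 0.353
grip_force: 30.0
shift [-0.3 -1.   3. ] turn None at [ 554.1 -165.9   52.5] yaw 0.259 t 9.05
[-0.3100101  -0.182702    0.01707621]
```

```bash
python3 steer.py '[[[0,-0.025,0.05,0,0],[0,-0.025,0.1,0,0],[0,-0.025,0.125,0,0],[0,-0.025,0.125,0,0],[0,-0.025,0.125,0,0]]]'; python3 steer.py '[[[0,0,0,0,0.55],[0,0,0,0,0.55],[0,0,0,0,0.55],[0,0,-0.5,0,0.6],[0,0,-2.25,0,1]]]'; python3 -c "
from h import *
go(404.5,304,150)"
```

```text
t: 9.47
eef_pos: [553.8, -165.2, 49.2]
tcp_rot: [3.142, 0.0, 0.259]
ft_force: [0.3, 0.6, 0.3]
opening: 0.355
grip_force: 30.0
t: 9.88
eef_pos: [551.9, -164.5, 91.4]
tcp_rot: [-3.137, 0.006, 0.259]
ft_force: [-0.1, -0.9, 0.5]
opening: 0.618
grip_force: 0.0
shift [ -23.  -490.9  -56.3] turn None at [ 551.9 -164.5   91.4] yaw 0.259 t 9.8833
```

Converted, -15 mm is -0.75, -56 mm is -2.8.

```bash
python3 steer.py '[[[-0.75,0,-1.5,0,1],[-2,0,-2.8,0,1],[-2.5,0,-2.8,0,1],[-2.5,0,-2.8,0,1],[-2.5,0,-2.8,0,1]]]'; python3 - <<'E'
from h import *
p,w=cloud("wrist"); cv2.imwrite("pics/w4.png",p[:,:,::-1])
w=find("",553,-165,52.5,65,70,w)
w=find("",553,-165,42,51,70,w)
w=find("",553,-165,26,38,90,w)
find("",466,6,30,55,50,w)
go(404.5,304,150)
E
```

```text
t: 10.3
eef_pos: [505.4, -178.2, 150.5]
tcp_rot: [3.141, -0.001, 0.258]
ft_force: [-1.1, 0.5, -1.0]
opening: 0.962
grip_force: 0.0
 n 1694 rect [ 552.4 -165.1   34.4   34.1   14.9] z [55.3 56.5]
 n 2946 rect [ 552.4 -164.7   59.5   59.6   16.7] z [45.3 46.5]
 n 8683 rect [ 5.514e+02 -1.634e+02  9.790e+01  9.790e+01  3.000e-01] z [30.  31.2]
 n 2418 rect [463.1   8.7  41.1  42.4  42.5] z [44.9 46.1]
shift [  25.3 -491.8   -0. ] turn None at [ 505.7 -178.   149.9] yaw 0.258 t 10.35
```

View pics/w4.png

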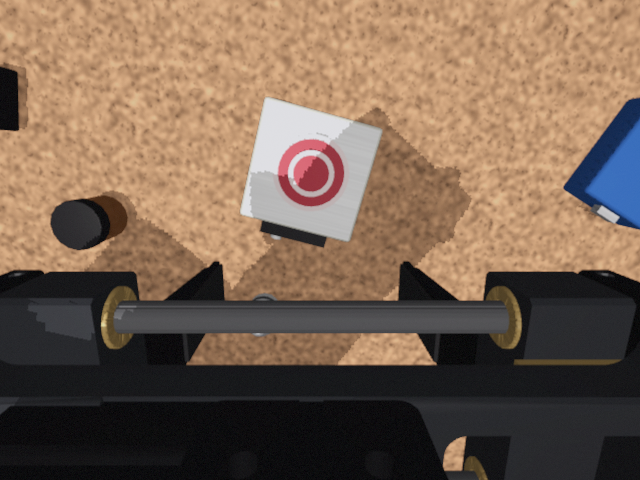

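The stack is concentric, with the small dish at (311,172), and sits within 2 mm of the plate centre. Next is the bottle.

```bash
python3 steer.py '[[[0.1,-2,0,0,1],[0.2,-4,0,0,1],[0.3,-6,0,0,1],[0.4,-8,0,0,1],[0.5,-10,0,0,1]]]'; python3 steer.py '[[[0.1,-2,0,0,1],[0.2,-4,0,0,1],[0.3,-6,0,0,1],[0.4,-8,0,0,1],[0.5,-10,0,0,1]]]';python3 -c "
from h import *
go(404.5,304,140)"
```

```text
t: 10.77
eef_pos: [463.6, 19.8, 149.2]
tcp_rot: [-3.141, 0.002, 0.259]
ft_force: [0.9, 0.9, 0.5]
opening: 1.0
grip_force: 0.0
t: 11.18
eef_pos: [421.8, 216.2, 149.2]
tcp_rot: [3.141, 0.002, 0.259]
ft_force: [1.8, -0.1, -1.1]
opening: 1.0
grip_force: 0.0
shift [  5.8 -89.3   9.2] turn None at [421.8 216.2 149.2] yaw 0.259 t 11.1833
```

```bash
python3 steer.py '[[[-0.5,-1.9,0,0,1],[-1.25,-3.7,0,0,1],[-1.75,-4.45,0,0,1],[-1.75,-4.45,0,0,1],[-1.75,-4.45,0,0,1]]]'; python3 steer.py '[[[0,0,0,0,1],[0,0,0,0,1]]]'; python3 - <<'E'
from h import *
s=env.state(); print(s["eef_pos"])
p,w=cloud("wrist"); cv2.imwrite("pics/w5.png",p[:,:,::-1])
w=find("",404,304,75,95,50,w)
find("",404,304,10,95,60,w)
find("",404,304,30,50,60,w)
E
```

```text
t: 11.6
eef_pos: [365.3, 291.9, 149.3]
tcp_rot: [3.141, 0.001, 0.262]
ft_force: [0.4, 0.0, -0.6]
opening: 1.0
grip_force: 0.0
t: 11.77
eef_pos: [366.6, 290.4, 149.8]
tcp_rot: [3.141, 0.0, 0.258]
ft_force: [-0.4, -0.0, -0.6]
opening: 0.996
grip_force: 0.0
[366.58455379 290.40490176 149.79103919]
 n 1913 rect [403.1 306.4  33.1  32.9   8. ] z [85.  86.1]
 n 3844 rect [402.9 306.4  50.   50.1  75.4] z [70.3 85.8]
 n 1685 rect [402.9 306.4  50.   50.1  75.4] z [45.2 49.2]
```

View pics/w5.png

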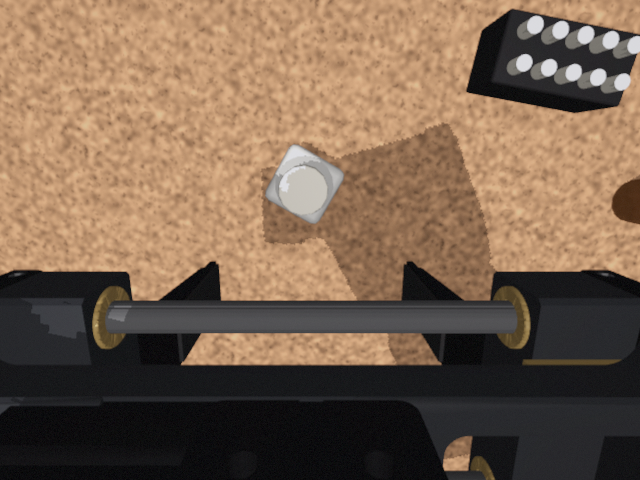

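```bash
python3 -c "
from h import *
go(404.3,305.4,61)"; python3 steer.py '[[[1,-0.2,0,0,1],[1.9,-0.25,0,0,1],[2,-0.25,1.75,0,1],[2,-0.25,3.5,0,0.8],[2,-0.25,4.4,0,0.6]]]'; python3 -c "
from h import *
go(404.3,305.4,61)"
```

```text
shift [40.4 -5.  88.9] turn None at [366.6 290.3 149.9] yaw 0.257 t 11.8167
t: 12.23
eef_pos: [403.3, 304.6, 59.3]
tcp_rot: [3.141, 0.002, 0.257]
ft_force: [0.2, 0.2, -1.2]
opening: 0.912
grip_force: 0.0
shift [ 1.2 -0.5 -1.7] turn None at [403.3 304.6  59.3] yaw 0.257 t 12.2333
```

Converted, 0.5 mm is 0.025.

```bash
python3 steer.py '[[[0.025,0,0,0,0.5],[0.025,0,0,0,0],[0.025,0,0,0,0],[0.025,0,0,0,0],[0.025,0,0,0,0]]]'; python3 steer.py '[[[0,0,0,0,0],[0,0,0,0,0],[0,0,0,0,0],[0,0,0,0,0],[0,0,0,0,0]]]'; python3 steer.py '[[[0,0,-1.75,0,0],[0,0,-3.5,0,0],[0,0,-5,0,0],[1,1,-5.25,0,0],[2,2.5,-5.25,0,0]]]'; python3 -c "
from h import *
go(658,-164,165,0.513)"
```

```text
t: 12.65
eef_pos: [404.3, 306.3, 63.5]
tcp_rot: [-3.141, -0.002, 0.259]
ft_force: [0.0, 0.3, 0.3]
opening: 0.566
grip_force: 0.0
t: 13.07
eef_pos: [403.9, 306.1, 62.5]
tcp_rot: [-3.142, -0.001, 0.259]
ft_force: [-1.2, -0.9, 6.1]
opening: 0.352
grip_force: 30.0
t: 13.48
eef_pos: [455.7, 269.3, 169.7]
tcp_rot: [-3.141, -0.004, 0.262]
ft_force: [-0.2, -0.0, -1.5]
opening: 0.353
grip_force: 30.0
shift [ 83.1 470.9   4.7] turn -0.251 at [455.7 269.3 169.7] yaw 0.262 t 13.4833
```

Converted, 190 mm is 9.5, 152 mm is 7.6, -0.25 rad is -1.

```bash
python3 steer.py '[[[0.35,1.9,0,-0.2,0],[0.7,3.8,0,-0.4,0],[1.05,5.7,0,-0.6,0],[1.4,7.6,0,-0.8,0],[1.75,9.5,0,-1,0]]]'; python3 -c "
from h import *
go(658,-164,165,0.513)"
```

```text
t: 13.9
eef_pos: [537.9, 91.4, 167.0]
tcp_rot: [-3.141, 0.001, 0.511]
ft_force: [1.1, 0.5, -0.8]
opening: 0.354
grip_force: 30.0
shift [-20.3 281.5   1.9] turn -0.002 at [537.9  91.4 167. ] yaw 0.511 t 13.9
```

Converted, -3 mm is -0.15, 190 mm is 9.5.

```bash
python3 steer.py '[[[-0.15,1.9,0,0,0],[-0.3,3.8,0,0,0],[-0.45,5.7,0,0,0],[-0.6,7.6,0,0,0],[-0.7,9.5,0,0,0]]]'; python3 steer.py '[[[-0.15,1.75,0,0,0],[-0.3,3.25,0,0,0],[-0.3,4.1,0,0,0],[-0.3,4.4,0,0,0],[-0.3,4.4,0,0,0]]]'; python3 steer.py '[[[0,0,0,0,0],[0,0,0,0,0]]]'; python3 -c "
from h import *
go(657.8,-164,63.5,0.513)
w=find('top',657,-164,30,120,80)
w=find('wrist',657,-164,60,165,60)
p,w=cloud('wrist'); cv2.imwrite('pics/w6.png',p[:,:,::-1])"
```

```text
t: 14.32
eef_pos: [618.1, -81.4, 166.9]
tcp_rot: [-3.141, 0.001, 0.509]
ft_force: [0.7, 0.6, -1.4]
opening: 0.353
grip_force: 30.0
t: 14.73
eef_pos: [655.5, -160.2, 166.4]
tcp_rot: [-3.141, 0.001, 0.507]
ft_force: [-0.9, 1.1, -1.0]
opening: 0.352
grip_force: 30.0
t: 14.9
eef_pos: [655.1, -157.9, 167.2]
tcp_rot: [-3.141, 0.0, 0.51]
ft_force: [-0.6, -0.9, -0.3]
opening: 0.35
grip_force: 30.0
shift [ -0.6   6.7 103.7] turn -0.003 at [ 655.1 -157.9  167.2] yaw 0.51 t 14.9Traceback (most recent call last):
  File "<string>", line 4, in <module>
    w=find('top',657,-164,30,120,80)
  File "h.py", line 19, in find
    a=cv2.minAreaRect(q[:,:2].astype(np.float32)); print(n,"n",len(q),"rect",np.round(np.hstack(a),1),"z",np.round(np.percentile(q[:,2],[50,95]),1)); return w
                                                                                                                   ~~~~~~~~~~~~~^^^^^^^^^^^^^^^^
    return _quantile_unchecked(
        a, q, axis, out, overwrite_input, method, keepdims, weights)
    return _ureduce(a,
                    func=_quantile_ureduce_func,
    ...<5 lines>...
                    overwrite_input=overwrite_input,
                    method=method)
    r = func(a, **kwargs)
    result = _quantile(arr,
                       quantiles=q,
    ...<2 lines>...
                       out=out,
                       weights=wgt)
    slices_having_nans = np.isnan(arr[-1, ...])
                                  ~~~^^^^^^^^^
IndexError: index -1 is out of bounds for axis 0 with size 0
```

Converted, 101 mm is 5.05, 98 mm is 4.9.

```bash
python3 steer.py '[[[-0.05,0.325,1.75,0,0],[-0.05,0.325,3.5,0,0],[-0.05,0.325,4.5,0,0],[-0.05,0.325,4.9,0,0],[-0.05,0.325,5.05,0,0]]]'; python3 steer.py '[[[0,0,0,0,0],[0,0,0,0,0],[0,0,0,0,0]]]'; python3 -c "
from h import *
go(657.8,-164,62.5,0.513)
p,w=cloud('wrist'); cv2.imwrite('pics/w6.png',p[:,:,::-1])"
```

```text
t: 15.37
eef_pos: [657.3, -164.5, 65.1]
tcp_rot: [-3.14, 0.001, 0.51]
ft_force: [-0.3, -0.3, -0.6]
opening: 0.349
grip_force: 30.0
t: 15.62
eef_pos: [658.6, -165.5, 67.9]
tcp_rot: [3.14, -0.002, 0.509]
ft_force: [0.2, -0.7, -1.0]
opening: 0.35
grip_force: 30.0
shift [ 0.1 -1.7  5.4] turn -0.004 at [ 658.6 -165.5   67.9] yaw 0.509 t 15.6167
```

View pics/w6.png

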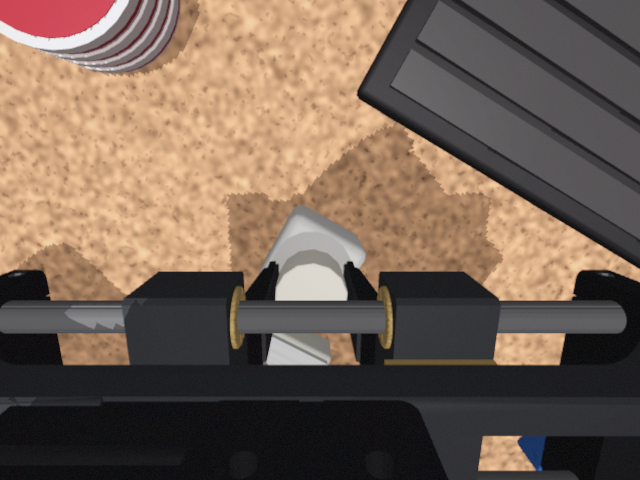

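The bottle's back edge, (300,207) to (365,248), runs parallel to the keyboard edge, so it's square. I'll lower it and release.

Converted, 4 mm is 0.2, 2 mm is 0.1.

```bash
python3 steer.py '[[[0,-0.075,0.1,0,0],[0,-0.075,0.2,0,0],[0,-0.075,0.225,0,0],[0,-0.075,0.225,0,0],[0,-0.075,0.225,0,0]]]';python3 -c "
from h import *
go(657.8,-164,62.7,0.513)"
```

```text
t: 16.08
eef_pos: [657.3, -164.3, 62.4]
tcp_rot: [3.141, -0.001, 0.509]
ft_force: [-1.6, 0.7, 5.6]
opening: 0.353
grip_force: 30.0
shift [ 0.6 -0.1 -0.3] turn -0.004 at [ 657.3 -164.3   62.4] yaw 0.509 t 16.0833
```

Contact, with 5.6 N upward. I'll release, rise and head back towards the objective.

```bash
python3 steer.py '[[[0,0,0,0,0.6],[0,0,0,0,0.6],[0,0,0,0,0.7],[0,0,-1.25,0,0.8],[0,0,-3,0,1]]]'; python3 -c "
from h import *
go(605,-190,150,0.26);go(370,-170,120,0.26)"
```

```text
t: 16.5
eef_pos: [655.6, -163.7, 119.2]
tcp_rot: [-3.137, 0.004, 0.509]
ft_force: [-0.9, 0.3, 0.6]
opening: 0.647
grip_force: 0.0
shift [-57.2  -1.8 -30.6] turn 0.249 at [ 655.6 -163.7  119.2] yaw 0.509 t 16.5
shift [-252.5 -133.6    0.9] turn 0.249 at [ 655.6 -163.7  119.2] yaw 0.509 t 16.5
```

```bash
python3 steer.py '[[[0,0,-1.5,0,1],[-1.8,-0.9,-1.5,0.2,1],[-3.6,-1.8,-1.5,0.4,1],[-5.4,-2.7,-1.5,0.6,1],[-7.2,-3.6,-1.5,0.8,1]]]'; python3 -c "
from h import *
go(380,-168,120,0.26)"
```

```text
t: 16.92
eef_pos: [494.4, -171.1, 151.6]
tcp_rot: [3.141, -0.0, 0.307]
ft_force: [1.5, -0.8, 0.6]
opening: 0.976
grip_force: 0.0
shift [-108.1  -37.5   31.6] turn 0.047 at [ 494.4 -171.1  151.6] yaw 0.307 t 16.9167
```

Converted, -108 mm is -5.4, -74 mm is -3.7, 0.05 rad is 0.2.

```bash
python3 steer.py '[[[-1.85,-0.65,0.4,0.08,1],[-3.7,-1.3,1,0.2,1],[-5.4,-1.85,1.55,0.2,1],[-5.4,-1.85,1.55,0.2,1],[-5.4,-1.85,1.55,0.2,1]]]'; python3 steer.py '[[[0,0,0,0,1],[0,0,0,0,1]]]'; python3 - <<'E'
from h import *
p,w=cloud("wrist"); cv2.imwrite("pics/w7.png",p[:,:,::-1])
find("",415,-158,44,52,40,w)
find("",415,-158,3,33,40,w)
find("",415,-158,20,60,40,w)
find("",553,-165,26,38,90,w)
go(415.5,-157.5,4)
E
```

```text
t: 17.33
eef_pos: [381.1, -169.0, 120.7]
tcp_rot: [-3.141, 0.0, 0.257]
ft_force: [0.4, -0.5, -1.1]
opening: 1.001
grip_force: 0.0
t: 17.5
eef_pos: [383.4, -169.5, 121.0]
tcp_rot: [3.14, -0.001, 0.259]
ft_force: [0.2, 0.1, 0.4]
opening: 1.001
grip_force: 0.0
 n 430 rect [ 412.3 -154.3   16.7   17.2   38.5] z [47.3 49.2]
 n 179 rect [ 416.3 -153.7   21.2   29.3    8.1] z [28. 31.]
 n 1133 rect [ 412.7 -154.2   27.4   27.8   52.6] z [41.8 48.7]
 n 7674 rect [ 531.8 -163.5   61.6   99.3    1.7] z [29.9 31.2]
shift [ 34.   -3.3 116.9] turn None at [ 383.3 -169.3  120.9] yaw 0.259 t 17.55
```

View pics/w7.png

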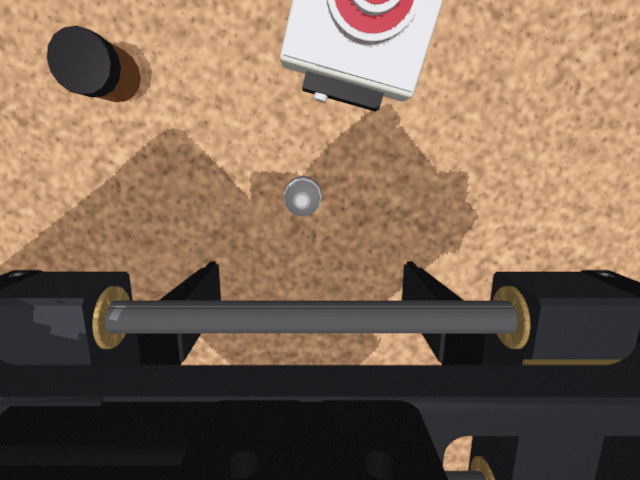

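The objective stands at (302,198). Combining both cameras puts it at about (413.8,-155.3).

Converted, 33 mm is 1.65, -6 mm is -0.3.

```bash
python3 steer.py '[[[1,-0.25,0,0,1],[1.65,-0.3,1,0,1],[1.65,-0.3,2.75,0,0.8],[1.65,-0.3,4.5,0,0.6],[1.65,-0.3,5.5,0,0.55]]]'; python3 steer.py '[[[0,0,0.25,0,0.5],[0,0,0.3,0,0],[0,0,0.3,0,0],[0,0,0.3,0,0],[0,0,0.3,0,0]]]'; python3 steer.py '[[[0,0,0,0,0],[0,0,0,0,0],[0,0,0,0,0]]]'; python3 -c "
from h import *
go(550,-12,80)"
```

```text
t: 17.97
eef_pos: [412.9, -154.2, 8.1]
tcp_rot: [-3.141, 0.001, 0.26]
ft_force: [0.3, -0.5, 0.3]
opening: 0.845
grip_force: 0.0
t: 18.38
eef_pos: [413.2, -155.1, 5.9]
tcp_rot: [3.14, -0.002, 0.259]
ft_force: [-0.1, -1.0, 0.4]
opening: 0.493
grip_force: 0.0
t: 18.63
eef_pos: [412.8, -154.9, 5.2]
tcp_rot: [3.141, -0.001, 0.259]
ft_force: [-0.9, 0.5, 7.5]
opening: 0.295
grip_force: 30.0
shift [ 169.3 -103.   -74.7] turn None at [ 412.8 -154.9    5.2] yaw 0.259 t 18.6333
```

Units first: shifts go in units of 20 mm and turns go in units of 0.25 rad. So 118 mm is 5.9, 88 mm is 4.4.

```bash
python3 steer.py '[[[0,0,-1.5,0,0],[1.25,-0.75,-3.25,0,0],[2.75,-1.65,-3.75,0,0],[4.4,-2.7,-3.75,0,0],[5.9,-3.6,-3.75,0,0]]]'; python3 -c "
from h import *
go(547.5,-10.4,80)"
```

```text
t: 19.05
eef_pos: [509.7, -53.5, 81.2]
tcp_rot: [3.14, -0.002, 0.258]
ft_force: [0.2, -0.6, -1.9]
opening: 0.296
grip_force: 30.0
shift [ 47.6 -32.1   1.3] turn None at [509.7 -53.5  81.2] yaw 0.258 t 19.05
```

Converted, 72 mm is 3.6, 68 mm is 3.4.

```bash
python3 steer.py '[[[1.25,-0.85,0,0,0],[2.2,-1.5,1,0,0],[2.3,-1.55,2.5,0,0],[2.3,-1.55,3.4,0,0],[2.3,-1.55,3.6,0,0]]]'; python3 steer.py '[[[0,0,0,0,0],[0,0,0,0,0],[0,0,0,0,0]]]'; python3 -c "
from h import *
go(547.5,-10.4,5.3)"
```

```text
t: 19.47
eef_pos: [543.3, -12.4, 5.2]
tcp_rot: [-3.14, 0.004, 0.26]
ft_force: [-7.2, 11.2, 28.4]
opening: 0.299
grip_force: 30.0
t: 19.72
eef_pos: [545.1, -13.6, 8.6]
tcp_rot: [3.141, -0.001, 0.258]
ft_force: [0.0, -0.5, -0.6]
opening: 0.299
grip_force: 30.0
shift [ 3.2 -2.4  3.3] turn None at [545.1 -13.6   8.6] yaw 0.258 t 19.7167
```

Converted, -3 mm is -0.15, 3 mm is 0.15.

```bash
python3 steer.py '[[[0.1,-0.1,0,0,0],[0.15,-0.15,0,0,0],[0.15,-0.15,0.05,0,0],[0.15,-0.15,0.1,0,0],[0.15,-0.15,0.15,0,0]]]'; python3 steer.py '[[[0,0,0,0,0],[0,0,0,0,0],[0,0,0,0,0]]]'; python3 -c "
from h import *
go(547.5,-10.4,5.3)"
```

```text
t: 20.13
eef_pos: [547.0, -9.5, 5.2]
tcp_rot: [3.141, -0.001, 0.259]
ft_force: [-5.6, 2.1, 24.3]
opening: 0.298
grip_force: 30.0
t: 20.38
eef_pos: [546.9, -9.5, 5.3]
tcp_rot: [3.141, -0.001, 0.259]
ft_force: [-1.9, 1.1, 6.9]
opening: 0.298
grip_force: 30.0
shift [ 0.3  1.  -0. ] turn None at [546.9  -9.5   5.3] yaw 0.259 t 20.3833
```

Firmly standing. I'll release, rise and look.

```bash
python3 steer.py '[[[0,0,-0.025,0,0.5],[0,0,-0.025,0,0.6],[0,0,-0.025,0,0.7],[0,0,-1.5,0,0.8],[0,0,-3.4,0,1]]]'; python3 steer.py '[[[-1,0,-2,0,1],[-2.75,0,-3,0,1],[-4,0,-3,0,1],[-4,0,-3,0,1],[-4,0,-3,0,1]]]';  python3 steer.py '[[[0,0,0,0,1],[0,0,0,0,1]]]'; python3 - <<'E'
from h import *
s=env.state(); print(s["eef_pos"])
p,w=cloud("wrist"); cv2.imwrite("pics/w8.png",p[:,:,::-1])
for a in((547,-10,20,60,40),(466,6,30,55,35),(543,142,50,65,70),(543,142,20,65,70)):
  try: find("",*a,w)
  except Exception: print("none")
go(464,7,20)
E
```

```text
t: 20.8
eef_pos: [545.4, -9.4, 71.1]
tcp_rot: [-3.139, 0.005, 0.259]
ft_force: [1.5, -0.8, -0.3]
opening: 0.592
grip_force: 0.0
t: 21.22
eef_pos: [469.1, -30.3, 133.3]
tcp_rot: [3.141, -0.001, 0.258]
ft_force: [1.2, 0.7, -0.4]
opening: 0.947
grip_force: 0.0
t: 21.38
eef_pos: [470.3, -29.9, 132.3]
tcp_rot: [3.142, 0.0, 0.259]
ft_force: [-0.1, -0.4, -0.3]
opening: 0.995
grip_force: 0.0
[470.32215576 -29.94822051 132.28168216]
 n 1156 rect [546.5  -9.   27.7  28.   14.4] z [41.8 48.8]
 n 2349 rect [463.3   8.9  41.1  40.9  23.3] z [45.  46.1]
 n 3509 rect [540.  144.8  35.   84.1   5. ] z [56.7 58.1]
 n 12131 rect [540.1 144.6  50.1 101.3   5. ] z [45.4 57.5]
shift [  3.5 -37.2 112.2] turn None at [470.2 -29.9 132.2] yaw 0.259 t 21.4333
```

View pics/w8.png

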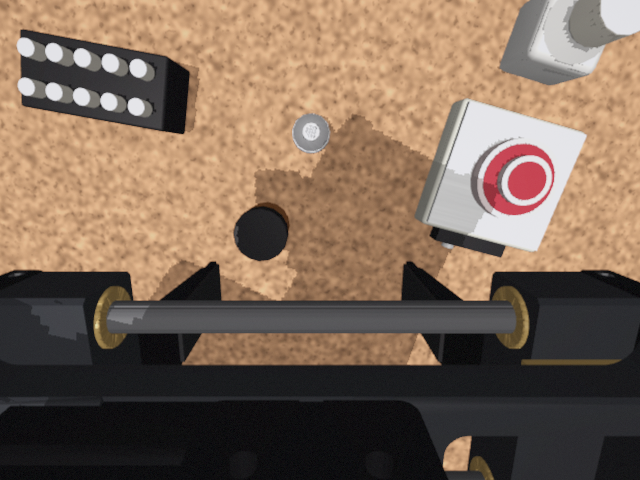

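In the wrist frame the objective is at (546.5,-9.0) and the midpoint is (545.8,-9.4). The jar is at (262,233). Now I'll take the jar by its lid.

```bash
python3 steer.py '[[[0.1,-1,0,0,1],[0.2,-1.85,0,0,1],[0.2,-1.9,1.75,0,1],[0.2,-1.9,3.5,0,0.8],[0.2,-1.9,4.9,0,0.7]]]'; python3 steer.py '[[[0,0,0.4,0,0.65],[0,0,0.6,0,0.6],[0,0,0.6,0,0],[0,0,0.6,0,0],[0,0,0.6,0,0]]]'; python3 steer.py '[[[0,0,0,0,0],[0,0,0,0,0],[0,0,0,0,0]]]'; python3 -c "
from h import *
go(532,244,110)"
```

```text
t: 21.85
eef_pos: [463.8, 8.4, 32.7]
tcp_rot: [3.142, 0.0, 0.26]
ft_force: [1.8, -0.8, 0.3]
opening: 0.911
grip_force: 0.0
t: 22.27
eef_pos: [464.4, 7.6, 23.9]
tcp_rot: [3.141, -0.002, 0.259]
ft_force: [0.2, 0.1, 0.3]
opening: 0.564
grip_force: 0.0
t: 22.52
eef_pos: [464.1, 7.6, 23.6]
tcp_rot: [3.141, -0.002, 0.259]
ft_force: [-0.0, 0.1, 8.9]
opening: 0.437
grip_force: 30.0
shift [ 126.2 -211.1  -86.4] turn None at [464.1   7.6  23.6] yaw 0.259 t 22.5167
```

Converted, -86 mm is -4.3, -116 mm is -5.8.

```bash
python3 steer.py '[[[0,0,-1.5,0,0],[0,-0.5,-3.25,0,0],[0.5,-2,-4.3,0,0],[1,-3.9,-4.3,0,0],[1.5,-5.8,-4.3,0,0]]]'; python3 steer.py '[[[1,-1.7,0,0,0],[2.1,-3.3,0,0,0],[3.5,-4.5,0,0,0],[4.65,-4.7,0,0,0],[4.7,-4.7,0,0,0]]]'; python3 steer.py '[[[0,0,0,0,0],[0,0,0,0,0]]]'; python3 -c "
from h import *
go(532,244,24.5)"
```

```text
t: 22.93
eef_pos: [463.5, 128.6, 110.6]
tcp_rot: [3.141, -0.004, 0.257]
ft_force: [1.2, -0.3, -1.3]
opening: 0.436
grip_force: 30.0
t: 23.35
eef_pos: [532.5, 245.2, 109.0]
tcp_rot: [-3.141, -0.003, 0.261]
ft_force: [-1.4, -1.0, -0.7]
opening: 0.433
grip_force: 30.0
t: 23.52
eef_pos: [528.9, 242.0, 108.5]
tcp_rot: [3.141, 0.001, 0.259]
ft_force: [0.1, 0.7, -1.2]
opening: 0.431
grip_force: 30.0
shift [ 3.6 -1.2 84. ] turn None at [528.9 242.  108.5] yaw 0.259 t 23.5167
```

Converted, 78 mm is 3.9, 74 mm is 3.7.

```bash
python3 steer.py '[[[0.175,-0.05,1.5,0,0],[0.175,-0.05,3,0,0],[0.175,-0.05,3.7,0,0],[0.175,-0.05,3.9,0,0],[0.175,-0.05,3.9,0,0]]]'; python3 steer.py '[[[0,0,0,0,0],[0,0,0,0,0],[0,0,0,0,0]]]'; python3 -c "
from h import *
go(532,244,24)"
```

```text
t: 23.93
eef_pos: [532.1, 243.5, 30.1]
tcp_rot: [3.141, 0.002, 0.258]
ft_force: [-0.7, -0.5, -2.0]
opening: 0.436
grip_force: 30.0
t: 24.18
eef_pos: [533.4, 244.4, 31.9]
tcp_rot: [-3.142, -0.002, 0.259]
ft_force: [-0.2, 0.8, -1.2]
opening: 0.432
grip_force: 30.0
shift [-1.4  0.   7.9] turn None at [533.4 244.4  31.9] yaw 0.259 t 24.1833
```

Converted, 7.5 mm is 0.375, 6.5 mm is 0.325.

```bash
python3 steer.py '[[[-0.05,0,0.15,0,0],[-0.05,0,0.25,0,0],[-0.05,0,0.325,0,0],[-0.05,0,0.375,0,0],[-0.05,0,0.375,0,0]]]'; python3 steer.py '[[[0,0,0,0,0],[0,0,0,0,0]]]'; python3 -c "
from h import *
go(532,244,24)"
```

```text
t: 24.6
eef_pos: [531.8, 244.1, 23.7]
tcp_rot: [3.141, 0.0, 0.259]
ft_force: [-2.8, -0.6, 7.2]
opening: 0.434
grip_force: 30.0
t: 24.77
eef_pos: [531.8, 244.1, 23.7]
tcp_rot: [3.141, -0.0, 0.259]
ft_force: [-3.2, -1.5, 7.5]
opening: 0.434
grip_force: 30.0
shift [ 0.1  0.1 -0.3] turn None at [531.8 244.1  23.7] yaw 0.259 t 24.7667
```

Standing at the target. I'll release with a limited opening, since the rack is close, then rise and back away for the final check.

Converted, -65 mm is -3.25, -30 mm is -1.5.

```bash
python3 steer.py '[[[0,0,0,0,0.56],[0,0,0,0,0.56],[0,0,0,0,0.56],[0,0,-1.5,0,0.56],[0,0,-3.25,0,0.56]]]'; python3 steer.py '[[[-1.5,0,-1.5,0,1],[-3.25,0,-2.5,0,1],[-4,1,-3.5,0,1],[-4,1.75,-3.5,0,1],[-4,1.75,-3.5,0,1]]]'; python3 steer.py '[[[0,0,0,0,1],[0,0,0,0,1],[0,0,0,0,1]]]'; python3 - <<'E'
from h import *
s=env.state(); print(s["eef_pos"],s["ft_force"])
p,w=cloud("wrist"); cv2.imwrite("pics/w9.png",p[:,:,::-1])
find("",532,244,35,55,40,w); find("",543,142,20,65,60,w)
E
python3 steer.py '[[[0,0,-2,0,1],[-1,-1.5,-4,0,1],[-1,-3,-4,0,1],[-1,-4.75,-4,0,1],[-1,-6.5,-4,0,1]]]'; python3 - <<'E'
from h import *
p,w=cloud("top"); cv2.imwrite("pics/top9.png",cv2.resize(p[130:330,130:530,::-1],None,fx=2,fy=2,interpolation=cv2.INTER_CUBIC))
for a in((658,-165,30,100,45),(554,-166,24,36,80),(548,-11,20,60,40),(544,142,35,65,60),(533,243,30,55,40),(738,16,40,70,60),(630,-437,20,45,65),(599,414,15,45,50)):
  try: find(str(a[:2]),*a,w)
  except Exception: print("none",a)
E
```

```text
t: 25.18
eef_pos: [530.7, 243.7, 86.8]
tcp_rot: [3.141, 0.005, 0.259]
ft_force: [-0.2, 0.3, 0.4]
opening: 0.562
grip_force: 0.0
t: 25.6
eef_pos: [463.8, 188.4, 159.6]
tcp_rot: [3.141, -0.003, 0.258]
ft_force: [0.7, -0.0, -0.4]
opening: 0.855
grip_force: 0.0
t: 25.85
eef_pos: [463.6, 190.3, 157.5]
tcp_rot: [3.142, 0.001, 0.259]
ft_force: [-0.6, 0.8, -0.1]
opening: 0.99
grip_force: 0.0
[463.55130059 190.28672929 157.49027369] [-0.64173441  0.79674186 -0.10913427]
 n 2287 rect [531.  244.6  41.1  40.8  43. ] z [44.9 46.1]
 n 8101 rect [540.3 145.   50.2 100.    4.8] z [45.2 57.5]
t: 26.32
eef_pos: [410.3, 312.2, 238.8]
tcp_rot: [-3.141, -0.001, 0.259]
ft_force: [0.8, 0.6, -0.2]
opening: 0.999
grip_force: 0.0
(658, -165) n 407 rect [ 658.9 -165.3   50.7   48.5    0.8] z [50.8 86.5]
(554, -166) n 1040 rect [ 554.2 -166.4   98.9   99.5   89.2] z [29.6 33.3]
(548, -11) n 103 rect [ 5.486e+02 -1.170e+01  2.510e+01  2.760e+01  2.000e-01] z [40.6 49. ]
(544, 142) n 820 rect [543.1 141.6  50.1 100.4   4.8] z [45.4 58.6]
(533, 243) n 234 rect [533.6 240.6  40.4  40.5  48.9] z [44.2 47.9]
(738, 16) n 1060 rect [738.2  15.9  89.3  89.2  33. ] z [56.  59.5]
(630, -437) n 1052 rect [ 629.2 -437.1   73.4   96.6   72.9] z [29.6 33.2]
(599, 414) n 428 rect [599.6 415.3  47.2  60.7  60.4] z [23.3 32.4]
```

View pics/top9.png

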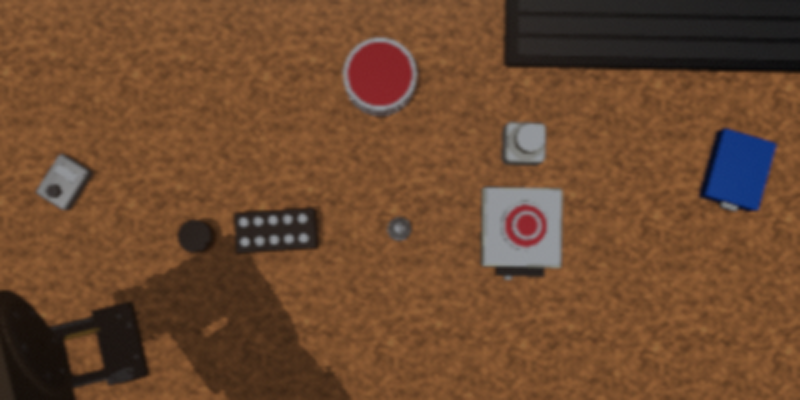

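The final view shows the dishes stacked on the plate (526,225), the bottle squarely behind it (525,142) with a gap of about 30 mm, the objective midway (400,228) and the jar in line off the rack's outer end (196,236). The bystanders haven't moved, so I'm handing in.

```bash
python3 -c "
from cell import env
print(env.job_done())"
```

```text
the job is handed in; nothing more can be done
None
```

The bench is laid out as asked and handed in at about 26 s of the 136 s allowed; my final camera measurements put the placed items within about 2 mm of target, with the bystanders unmoved, but the hand-in returned no verdict.

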